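# Snap the retaining clip onto the feed shuttle's roller pin

### The arm

A 6-joint arm with a two-finger parallel gripper is mounted at the origin on the work surface. World frame = base frame: x ahead of the robot, y to its left, z up, the work surface at z = 0. Lengths are in m, angles in rad, forces in N, time in s.
With the tool pointing down it reaches from about 0.35 to 0.775 m from the base axis. Payload 5.5 kg.
Tool frame: the origin (TCP) lies midway between the tips of the shut fingers; the grasp point (between the pads) lies grip_point_offset behind it (grip_point_offset is the distance from the TCP to the grasp point, in m); z points along the fingers, y is the direction in which the jaws open and shut (so a half turn about z gives the same grasp; the last joint's range is limited). The gripper opens to 85 mm and grips with 20 to 120 N. Pads are 22 mm wide; open, the fingers measure 114 mm over their backs; the gripper's body (76 mm by 85 mm) begins 54 mm behind the grasp point. The pads swing forward as they close: fully open they stand 13 mm farther back than shut.
Start: joints at [-1.447, 0.313, 0.046, 1.304, 0, 1.431], TCP at [0.15, -0.555, 0.231] pointing down, gripper open.
Joint ranges: [-2.76, 2.76], [-0.86, 1.69], [-1.03, 1.26], [-2.2, 2.34], [-1.47, 1.5], [-3.14, 3.14]. Speed limits (rad/s): [2.57, 2.57, 3.14, 3.14, 3.14, 3.14].

### API

Orientations are given as a unit quaternion [w, x, y, z].
In Python, from workcell import * gives the robot as it stands.
- The arm moves only by the tool send_rows, never from a script. Its argument "series" is one flat list of numbers, 7 for each row, row after row: the shift along the tool's x, y, z in cm, then the turn, a rotation vector about the tool's x, y, z in degrees, then the opening, from 0 (shut) to 1 (fully open). A call has 1 to 10 rows; each row is the pose to reach, as a shift and turn from the pose commanded when the call began, along the tool's axes at that moment; what a row does not reach only later rows make up. A row lasts 1/12 s, in which the tool goes at most 41.7 mm and 7.16 degrees, less where a joint would pass 70% of its speed; a pose out of reach is approached as far as the arm can. A call with a gripper value outside its range is refused whole. The fingers move at their own pace and stop on an object; "newtons" is the grip in N (left out, the last holds). Time passes only in rows, so rows that repeat a pose let the fingers close. It gives the time, the measured TCP pose, the force and the opening at its end, in the units of the state.
- get_state(): the state, without advancing time (a new reading comes with each control period).
- read_camera(name): name is "side" or "top" or "wrist"; returns the picture (480x640x3 uint8, blue, green, red); there is no depth.
- camera_info(name): a dict with "K" (3x3 intrinsics, pixels), "xyz" and "attitude" of the camera in the world. Camera axes: x right, y down, z forward; pixel columns grow to the right and rows downward; lengths in m; the calibration is good to about 2 mm. A picture is of the moment at which its call begins: read the wrist's pose just before it. camera_info takes no time and is no camera call; for the wrist camera it gives the pose at the moment of the call.
- hand_in(): hands the job in, once; it reports no verdict.
Trained networks look in the newest picture that a camera, given by its name, has taken for a name from the list of things; names that differ only in an ending like _2 or _b are one class to them, and where a whole thing is asked for, a point or a joint stands for the part that bears it (a point fixed in the world has none). Each returns a list of dicts, best first, with "p" (0 to 1); they miss things now and then, are a little off and sometimes report something else, mostly with a low value. They report only what shows in the picture. A call takes as long as a camera call.
- silhouettes(camera, label): "pixels" (480x640 bool, what is visible of it) and "box" ([left, top, width, height] in pixels, round what is visible of it).
The state is a dict: "clock": time; "joint_pos": joint angles; "qvel": joint speeds; "tau": joint torques, N m; "tcp_pos": TCP position; "orientation": TCP orientation; "wrist_force": force on the tool from outside, world axes, zero at the start; "ft_torque": the same for the moment, N m; "finger_gap": finger opening in m.
Only numpy, scipy, OpenCV 4.12 (cv2) and the standard library are available. Lean on these libraries where they do the work, as an engineer would, in place of code of your own. Each camera call takes 0.05 s, during which the arm holds its last target. There are 200 camera calls.

### The job

The guide roller on the rivet feeder's spring-loaded shuttle has lost its retaining clip. Take the smaller of the two clips out of the parts tray by its upright tab and press it sideways, from the open side of the guard, into the groove of the pin above the roller until it snaps fully home. The shuttle gives way on its spring as you press: press gently and steadily, do not run it against its end stop, then let it come back and let go; leave the larger clip and the other things where they are.

Things in the scene. Friction and masses are not known exactly. Their poses are not given: they have to be found in the camera images.
- clip: Smaller spring clip, dark steel, 54 mm long, 29 mm wide, plate 5 mm thick, 40 g, flat in the tray. Origin: seat centre (where the pin's axis lies when seated), mid-thickness, 2.5 mm above its underside. x points out of its open mouth (pressing direction), z up. Behind, an upright grip tab: 22 mm long in x, 10 mm thick in y, centred at x = -28 mm, from z = 2.5 to 35.5 mm.
- clip_mouth (a point): Point midway between the clip's two jaw nibs, 6.8 mm along +x from the clip's origin. The nibs are 7.6 mm apart and sprung; they must open over the pin's 12 mm neck. They first touch the neck when the clip's origin is 12.7 mm short of the pin's axis, and snap past it under roughly 9 to 16 N (friction varies).
- big_clip: A larger clip of the same dark steel, 79 mm long, 46 mm wide, plate 6 mm thick, with the same kind of tab, lying in the other place of the same tray; not for this pin. Origin: its seat centre at mid-thickness; x points out of its mouth.
- pin: Upright steel pin on the shuttle. Origin: on its axis, mid-height of its groove, 109 mm above the table. Neck in the groove 12 mm diameter; groove 8 mm high (z -4 to +4 mm). Below it the white roller, 40 mm diameter; above it the pin's head, 20 mm diameter, 10 mm high. x: direction to press in and in which the shuttle slides; z up.
- guard (a point): Middle of the top edge of the closed side of the steel U-shaped guard round roller and pin, 30 mm along the pin's +x, 7 mm above the pin's origin. Its cheeks run back at y = 23 to 30 mm either side of the pin to x = -4 mm; open to -x. The shuttle block (110 by 90 mm) tops out 24 mm below the pin's origin, the base's end posts 33 mm below.
- shuttle (a joint): How far the shuttle with its pin has been pushed along the pin's +x, in m. 0 at rest; a return spring of 0.7 N per mm resists; end stops at +0.030 and -0.004. Pressing the clip on pushes it some 12 to 22 mm before the clip snaps home; then the shuttle jumps back several mm and the pressing force drops to about half.
- tray: White plastic parts tray, 130 mm (x) by 250 mm (y), floor 6 mm and rim 10 mm above the table. Origin: centre of its underside.
- rivet_jar: Clear plastic jar with a black cap, 56 mm diameter, 70 mm high. Origin: centre of its underside. To be left alone.
- screwdriver: Screwdriver with a green handle lying on the bench. Origin at its middle. To be left alone.
- die_block: Steel die block 50 mm square, 44 mm high with its round boss. Origin: centre of its underside. To be left alone.

How it is judged:
By the outcome, as a careful person would: the job done as asked, in the order asked, and still so for the second after the job is handed in, with the robot touching nothing.
It also fails if it takes over 64 s, if anything falls off the work surface, if the arm or the gripper's body presses on something with over 40 N, if the wrist force passes 120 N, or if a joint passes its speed limit or range.

## Working session

There is one attempt and no reset: what is moved stays moved. The work goes in short steps, Python scripts to look and compute and a tool call to move; the robot and the scene stay as the last step left them, time stands still between calls to the robot, and variables do not carry over. Pictures are saved under pics/ and viewed, about 8 in all and at most 12, crops included, and the job is handed in when it is done.

Besides the shell and the picture viewer there is one more tool, called by a JSON object that holds its "op" and its "data", one argument or row to a line. send_rows: Moves the arm, as the interface text tells. Its arguments: {"type":"object","properties":{"series":{"type":"array"},"newtons":{"type":"number"}},"required":["series"]}

```bash
ls; mkdir -p pics; python3 - <<'E'
from workcell import *
import cv2,numpy as np
s=get_state(); print({k:np.round(v,4).tolist() for k,v in s.items()})
try: print(grip_point_offset)
except Exception as e: print(e)
a=read_camera("top"); b=read_camera("side")
cv2.imwrite("pics/top0.png",a); cv2.imwrite("pics/side0.png",b)
for c in("top","side"):
  i=camera_info(c); print(c,{k:np.round(v,4).tolist() for k,v in i.items()})
  for n in("clip","big_clip","pin","guard","tray","rivet_jar","shuttle"):
    for d in silhouettes(c,n)[:2]: print(c,n,round(d["p"],2),d["box"])
E
```

```text
pics
{'clock': 0.0, 'joint_pos': [-1.4466, 0.314, 0.045, 1.3036, 0.0, 1.4312], 'qvel': [0.0012, -0.0014, 0.0022, 0.0001, -0.0002, 0.0008], 'tau': [0.0004, -48.0628, 29.8535, 0.0193, -0.0001, 0.0], 'tcp_pos': [0.1499, -0.5546, 0.2304], 'orientation': [-0.0009, 0.9913, 0.1315, 0.0], 'wrist_force': [-0.7019, 0.028, -0.4419], 'ft_torque': [-0.0052, 0.0088, 0.0302], 'finger_gap': 0.0852}
0.0187
top {'K': [[493.7079, 0.0, 322.8205], [0.0, 493.7079, 228.4107], [0.0, 0.0, 1.0]], 'xyz': [0.4419, -0.1193, 1.2678], 'attitude': [0.0479, -0.6986, 0.7124, -0.0474]}
top clip 0.52 [320.2, 259.2, 10.9, 19.6]
top big_clip 0.52 [361.1, 257.4, 20.0, 28.0]
top pin 0.91 [179.8, 250.1, 57.0, 46.5]
top tray 0.94 [298.7, 244.9, 97.9, 56.4]
top rivet_jar 0.82 [275.8, 158.7, 24.5, 27.1]
top shuttle 0.85 [185.6, 254.0, 51.1, 43.0]
side {'K': [[581.9198, 0.0, 321.4109], [0.0, 581.9198, 247.4393], [0.0, 0.0, 1.0]], 'xyz': [0.2017, -0.9213, 0.7707], 'attitude': [-0.4379, 0.8739, -0.1894, 0.0933]}
side clip 0.84 [283.8, 281.5, 29.8, 19.7]
side clip 0.31 [292.6, 322.9, 50.5, 26.2]
side big_clip 0.84 [295.1, 321.3, 48.7, 27.6]
side big_clip 0.71 [376.3, 210.9, 24.9, 43.5]
side pin 0.56 [222.5, 174.0, 49.2, 51.5]
side guard 0.6 [223.1, 179.9, 47.7, 44.1]
side guard 0.53 [292.1, 321.7, 52.0, 26.8]
side tray 0.87 [257.7, 270.9, 105.1, 108.1]
side rivet_jar 0.7 [374.7, 211.0, 26.3, 39.4]
side rivet_jar 0.21 [222.4, 176.1, 47.5, 50.0]
side shuttle 0.94 [224.0, 176.3, 46.4, 49.5]
```

```bash
python3 - <<'E'
import cv2,numpy as np
a=cv2.imread("pics/top0.png");b=cv2.imread("pics/side0.png")
A=cv2.resize(a[145:310,165:415],(800,528),interpolation=cv2.INTER_CUBIC)
B=cv2.resize(b[160:385,210:410],None,fx=2.66,fy=2.66,interpolation=cv2.INTER_CUBIC)
cv2.imwrite("pics/A.png",A);cv2.imwrite("pics/B.png",B)
E
```

```text
(no output)
```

View pics/A.png

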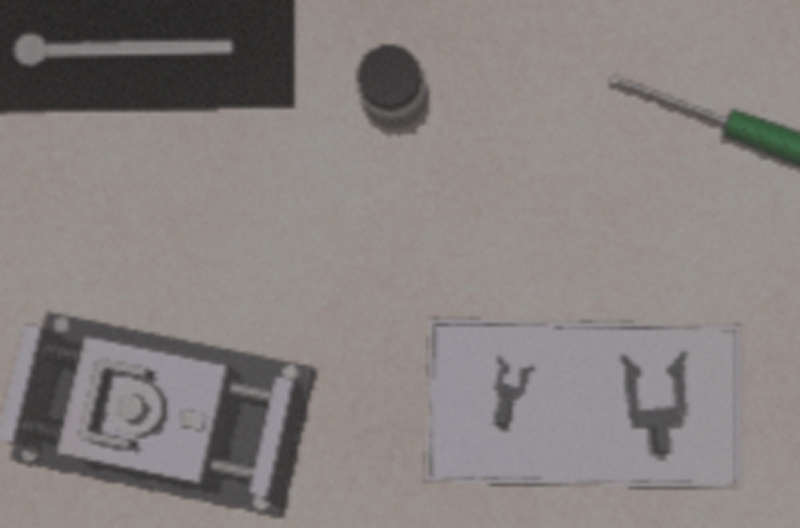

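View pics/B.png

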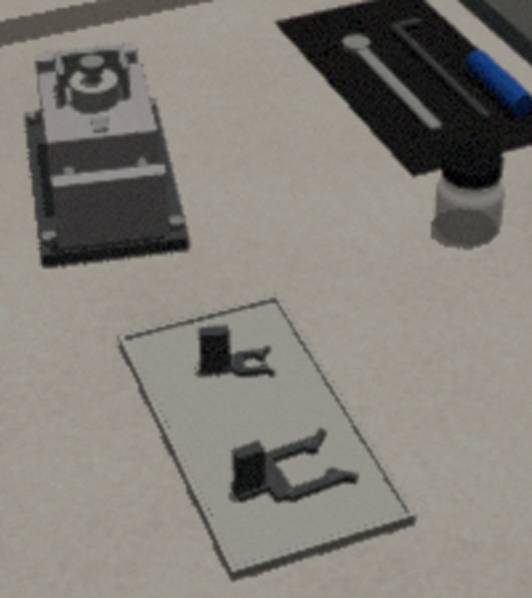

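```bash
cat > h.py <<'E'
from workcell import *
import cv2,numpy as np
from scipy.spatial.transform import Rotation as R
def rot(q): return R.from_quat(np.roll(q,-1))
def back(i,uv,z):
    uv=np.atleast_2d(uv).astype(float)
    d=np.c_[(uv-i["K"][:2,2])/[i["K"][0,0],i["K"][1,1]],np.ones(len(uv))]@rot(i["attitude"]).as_matrix().T
    c=np.array(i["xyz"]); return c+d*((np.atleast_1d(z)-c[2])/d[:,2])[:,None]
def proj(i,P):
    P=np.atleast_2d(P); c=(P-i["xyz"])@rot(i["attitude"]).as_matrix(); i["K"]
    return c[:,:2]/c[:,2:]*[i["K"][0,0],i["K"][1,1]]+i["K"][:2,2]
for_=None
E
python3 - <<'E'
from h import *
np.set_printoptions(precision=4,suppress=True)
i=camera_info("top"); i["K"]=np.array(i["K"]); f=lambda u,v:(165+u/3.2,145+v/3.2)
for n,u,v,z in [("jawL",498,357,.009),("jawR",533,368,.009),("tabend",505,430,.01),("bigtab",660,455,.01),("pinhead",133,405,.123),("guardc1",93,365,.116),("guardc2",85,440,.116),("cheek1",152,373,.116),("cheek2",138,447,.116),("blk",88,338,.085),("blk",227,367,.085),("blk",200,483,.085),("blk",60,450,.085),("tray",432,322,.01),("tray",738,328,.01),("tray",735,487,.01),("tray",428,478,.01),("jar",390,75,.07),("base",315,372,.01),("base",283,517,.01),("post",285,375,.076),("post",262,500,.076)]:
    print(n,back(i,f(u,v),z)[0])
s=camera_info("side"); s["K"]=np.array(s["K"]); g=lambda u,v:(210+u/2.66,160+v/2.66)
for n,u,v,z in [("pinhead",93,62,.123),("tabtop",214,330,.0445),("jawtip",268,350,.011),("jawtip2",270,372,.008)]: print("s",n,back(s,g(u,v),z)[0])
w=camera_info("wrist");print(w)
print(rot(get_state()["orientation"]).as_matrix())
E
```

```text
jawL [ 0.5403 -0.113   0.009 ]
jawR [ 0.531  -0.1407  0.009 ]
tabend [ 0.4822 -0.1175  0.01  ]
bigtab [ 0.4602 -0.2396  0.01  ]
pinhead [0.5018 0.1509 0.123 ]
guardc1 [0.5319 0.1822 0.116 ]
guardc2 [0.4775 0.1871 0.116 ]
cheek1 [0.5252 0.139  0.116 ]
cheek2 [0.4717 0.1486 0.116 ]
blk [0.5547 0.1944 0.085 ]
blk [0.5308 0.0898 0.085 ]
blk [0.4451 0.1095 0.085 ]
blk [0.4714 0.2138 0.085 ]
tray [ 0.5693 -0.0608  0.01  ]
tray [ 0.5597 -0.3052  0.01  ]
tray [ 0.434  -0.2979  0.01  ]
tray [ 0.4457 -0.056   0.01  ]
jar [ 0.7569 -0.0334  0.07  ]
base [0.5311 0.0329 0.01  ]
base [0.4175 0.0585 0.01  ]
post [0.5246 0.0476 0.076 ]
post [0.4316 0.0648 0.076 ]
s pinhead [0.502  0.1499 0.123 ]
s tabtop [ 0.4978 -0.1187  0.0445]
s jawtip [ 0.5394 -0.1196  0.011 ]
s jawtip2 [ 0.5323 -0.1395  0.008 ]
{'K': array([[396.9726,   0.    , 316.6602],
       [  0.    , 396.9726, 241.1909],
       [  0.    ,   0.    ,   1.    ]]), 'xyz': array([ 0.2204, -0.5357,  0.3737]), 'attitude': array([ 0.114 ,  0.7857, -0.6017, -0.0871])}
[[ 0.9654  0.2607  0.    ]
 [ 0.2607 -0.9654 -0.0002]
 [-0.      0.0002 -1.    ]]
```

```bash
cat >> h.py <<'E'
def delta(pos,yawdeg,p0=None,q0=None):
    """shift (cm) and rotvec (deg) in tool axes to reach pos, tool pointing down with tool x at yawdeg"""
    s=get_state(); p0=s["tcp_pos"] if p0 is None else p0; r0=rot(s["orientation"] if q0 is None else q0)
    y=np.radians(yawdeg); T=np.array([[np.cos(y),np.sin(y),0],[np.sin(y),-np.cos(y),0],[0,0,-1]])
    d=r0.inv().apply(np.array(pos)-p0)*100
    return np.round(d,2), np.round((r0.inv()*R.from_matrix(T)).as_rotvec(degrees=True),2)
E
python3 - <<'E'
from h import *
np.set_printoptions(precision=4,suppress=True)
s=get_state(); w=camera_info("wrist"); r0=rot(s["orientation"])
print("cam in tool",r0.inv().apply(w["xyz"]-s["tcp_pos"]), (r0.inv()*rot(w["attitude"])).as_matrix())
print(delta([.46,-.115,.20],170))
E
```

```text
cam in tool [ 0.0731 -0.0004 -0.1424] [[-0.0001 -0.9589 -0.2839]
 [ 1.     -0.0001  0.0001]
 [-0.0001 -0.2839  0.9589]]
(array([ 41.41, -34.41,   3.13]), array([   0.  ,    0.01, -154.89]))
```

{"op": "send_rows", "data": {
  "series": [45.1,-32.8,7.0,0,0,-154.9,1,45.1,-32.8,7.0,0,0,-154.9,1,45.1,-32.8,7.0,0,0,-154.9,1,45.1,-32.8,7.0,0,0,-154.9,1,45.1,-32.8,7.0,0,0,-154.9,1,45.1,-32.8,7.0,0,0,-154.9,1,45.1,-32.8,7.0,0,0,-154.9,1,45.1,-32.8,7.0,0,0,-154.9,1,45.1,-32.8,7.0,0,0,-154.9,1,45.1,-32.8,7.0,0,0,-154.9,1]
}}

```text
clock: 1.63
tcp_pos: [0.4103, -0.2315, 0.1795]
orientation: [0.001, 0.725, 0.689, 0.0]
wrist_force: [-1.1, -0.5, -0.7]
finger_gap: 0.0853
```

```bash
python3 -c "
from h import *
s=get_state();print(s['clock'],s['tcp_pos'],delta([.5,-.12,.16],170))"
```

```text
1.6333 [ 0.41028175 -0.23153136  0.17952488] (array([11.6 ,  8.39,  1.95]), array([ 1.000e-02,  7.000e-02, -8.293e+01]))
```

{"op": "send_rows", "data": {
  "series": [11.6,8.4,2.0,0,0,-83,1,11.6,8.4,2.0,0,0,-83,1,11.6,8.4,2.0,0,0,-83,1,11.6,8.4,2.0,0,0,-83,1,11.6,8.4,2.0,0,0,-83,1,11.6,8.4,2.0,0,0,-83,1,11.6,8.4,2.0,0,0,-83,1,11.6,8.4,2.0,0,0,-83,1,11.6,8.4,2.0,0,0,-83,1,11.6,8.4,2.0,0,0,-83,1]
}}

```text
clock: 2.47
tcp_pos: [0.4998, -0.1221, 0.1594]
orientation: [0.0, 0.185, 0.983, -0.0]
wrist_force: [0.5, -0.6, 0.4]
finger_gap: 0.0856
```

```bash
python3 -c "
from h import *
s=get_state();print(s['clock'],s['tcp_pos'],delta([.5,-.12,.16],170))"
```

```text
2.4667 [ 0.49984835 -0.12209369  0.15944862] (array([ 0.06,  0.2 , -0.06]), array([-1.000e-02,  1.000e-02, -1.128e+01]))
```

{"op": "send_rows", "data": {
  "series": [0,0.2,0,0,0,-11.3,1,0,0.2,0,0,0,-11.3,1,0,0.2,0,0,0,-11.3,1,0,0.2,0,0,0,-11.3,1]
}}

```text
clock: 2.8
tcp_pos: [0.5005, -0.1203, 0.1595]
orientation: [0.0, 0.091, 0.996, -0.0]
wrist_force: [0.5, -0.2, -0.3]
finger_gap: 0.0857
```

```bash
python3 - <<'E'
from h import *
np.set_printoptions(precision=4,suppress=True)
s=get_state();w=camera_info("wrist");print(s['clock'],s['tcp_pos'],delta([.5,-.12,.16],170))
a=read_camera("wrist")
for d in silhouettes("wrist","clip"): print(d["p"],d["box"])
cv2.imwrite("pics/w1.png",a); np.savez("w1.npz",**{k:np.array(v) for k,v in w.items()})
E
```

```text
2.8 [ 0.5005 -0.1203  0.1595] (array([ 0.06,  0.02, -0.05]), array([-0.01,  0.01, -0.47]))
0.8 [296.9, 203.5, 37.8, 69.9]
```

View pics/w1.png

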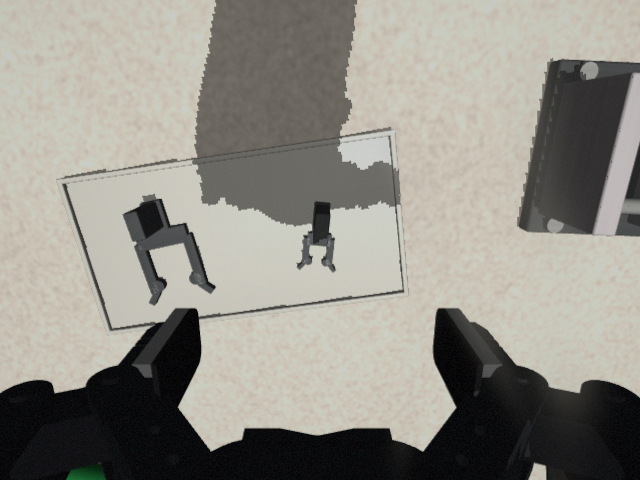

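```bash
python3 - <<'E'
import cv2
a=cv2.imread("pics/w1.png")[192:282,275:365]
cv2.imwrite("pics/w1c.png",cv2.convertScaleAbs(cv2.resize(a,(585,585),interpolation=cv2.INTER_CUBIC),alpha=1.5,beta=20))
E
```

```text
(no output)
```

View pics/w1c.png

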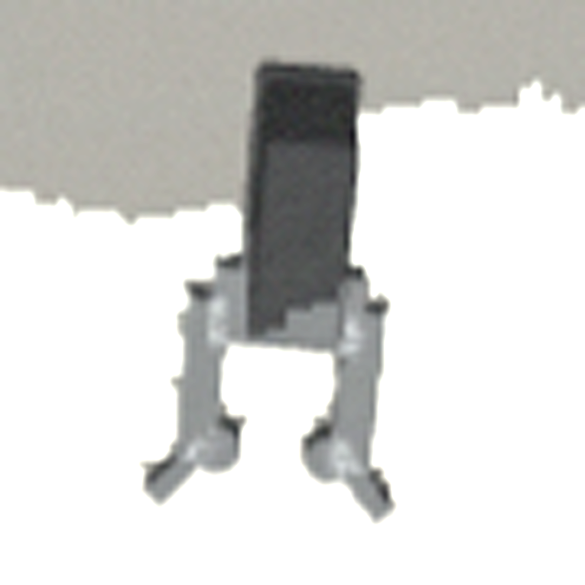

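```bash
python3 - <<'E'
from h import *
np.set_printoptions(precision=4,suppress=True)
w=dict(np.load("w1.npz")); f=lambda u,v:(275+u/6.5-.5,192+v/6.5-.5)
g=lambda u,v,z:back(w,f(u,v),z)[0]
P={k:g(*v) for k,v in dict(nL=(215,443,.011),nR=(326,450,.011),tBL=(265,140,.044),tBR=(354,140,.044),tFL=(247,333,.044),tFR=(345,335,.044),bBL=(258,65,.009),bBR=(357,68,.009),tipL=(155,492,.011),tipR=(385,512,.011)).items()}
for k,v in P.items(): print(k,v)
m=(P["nL"]+P["nR"])/2; t=(P["tBL"]+P["tBR"]+P["tFL"]+P["tFR"])/4; b=(P["bBL"]+P["bBR"])/2
print("mouth",m,"tab",t,"backbot",b)
for q in (t,b): d=(m-q)[:2]; print(np.hypot(*d)*1000,np.degrees(np.arctan2(d[1],d[0])))
d=(P["nL"]-P["nR"])[:2];print(np.degrees(np.arctan2(d[1],d[0])),np.hypot(*d)*1000)
d=(P["tipL"]-P["tipR"])[:2];print(np.degrees(np.arctan2(d[1],d[0])),np.hypot(*d)*1000)
E
```

```text
nL [ 0.5284 -0.132   0.011 ]
nR [ 0.5317 -0.1191  0.011 ]
tBL [ 0.486  -0.1179  0.044 ]
tBR [ 0.4877 -0.109   0.044 ]
tFL [ 0.5059 -0.1235  0.044 ]
tFR [ 0.508  -0.1135  0.044 ]
bBL [ 0.4848 -0.1186  0.009 ]
bBR [ 0.4873 -0.1075  0.009 ]
tipL [ 0.5332 -0.1402  0.011 ]
tipR [ 0.5408 -0.1135  0.011 ]
mouth [ 0.5301 -0.1255  0.011 ] tab [ 0.4969 -0.116   0.044 ] backbot [ 0.486  -0.1131  0.009 ]
34.495291691905805 -16.093694216786915
45.748215920930264 -15.8295645500713
-104.2941183057193 13.269985858018948
-105.76806735041546 27.732329705440975
```

```bash
python3 -c "
from h import *
s=get_state();print(s['clock'],s['tcp_pos'],delta([.497,-.116,.0118],164.4))"
```

```text
2.9 [ 0.5005401  -0.12037352  0.15943308] (array([ 0.43,  0.37, 14.76]), array([-0.01,  0.01,  5.15]))
```

{"op": "send_rows", "data": {
  "series": [0.43,0.37,1,0,0,5.15,0.4,0.43,0.37,3,0,0,5.15,0.4,0.43,0.37,6,0,0,5.15,0.4,0.43,0.37,9,0,0,5.15,0.4,0.43,0.37,11,0,0,5.15,0.4,0.43,0.37,12.5,0,0,5.15,0.4,0.43,0.37,13.7,0,0,5.15,0.4,0.43,0.37,14.4,0,0,5.15,0.4,0.43,0.37,14.7,0,0,5.15,0.4,0.43,0.37,14.7,0,0,5.15,0.4]
}}

```text
clock: 3.73
tcp_pos: [0.4967, -0.1159, 0.012]
orientation: [-0.0, 0.135, 0.991, 0.0]
wrist_force: [-0.4, 0.7, -0.6]
finger_gap: 0.0341
```

{"op": "send_rows", "data": {
  "newtons": 90,
  "series": [0,0,0,0,0,0,0.25,0,0,0,0,0,0,0.18,0,0,0,0,0,0,0.13,0,0,0,0,0,0,0,0,0,0,0,0,0,0,0,0,0,0,0,0,0,0,0,0,0,0,0,0]
}}

```text
clock: 4.32
tcp_pos: [0.4977, -0.1163, 0.0134]
orientation: [0.001, 0.135, 0.991, -0.0]
wrist_force: [-0.9, 0.7, 6.0]
finger_gap: 0.0085
```

```bash
python3 -c "
from h import *
s=get_state();print(s['clock'],s['tcp_pos'],s['wrist_force'],s['finger_gap'],delta([.497,-.116,.0118],164.4))
a=read_camera('wrist');cv2.imwrite('pics/w2.png',a)"
```

```text
4.3167 [ 0.49773205 -0.11626827  0.0134391 ] [-0.93784401  0.65088136  5.99418047] 0.00846024345143527 (array([0.08, 0.01, 0.16]), array([-0.02,  0.11,  0.1 ]))
```

{"op": "send_rows", "data": {
  "newtons": 90,
  "series": [0,0,0,0,0,0,0.3,0,0,0,0,0,0,0.3,0,0,-0.3,0,0,0,0.3,0,0,-0.3,0,0,0,0.18,0,0,-0.3,0,0,0,0.12,0,0,-0.3,0,0,0,0,0,0,-0.3,0,0,0,0,0,0,-0.3,0,0,0,0,0,0,-0.3,0,0,0,0]
}}

```text
clock: 5.12
tcp_pos: [0.4971, -0.116, 0.0157]
orientation: [0.0, 0.135, 0.991, -0.0]
wrist_force: [-1.7, 0.5, 5.5]
finger_gap: 0.0087
```

```bash
python3 -c "
from h import *
s=get_state();print(s['clock'],s['tcp_pos'],s['wrist_force'],s['finger_gap'],delta([.497,-.116,.0118],164.4))
a=read_camera('wrist');cv2.imwrite('pics/w2.png',a)"
```

```text
5.1167 [ 0.49708405 -0.11598826  0.01568474] [-1.70374723  0.46593265  5.46112812] 0.008662830996847646 (array([ 0.01, -0.  ,  0.39]), array([-0.01,  0.02,  0.1 ]))
```

View pics/w2.png

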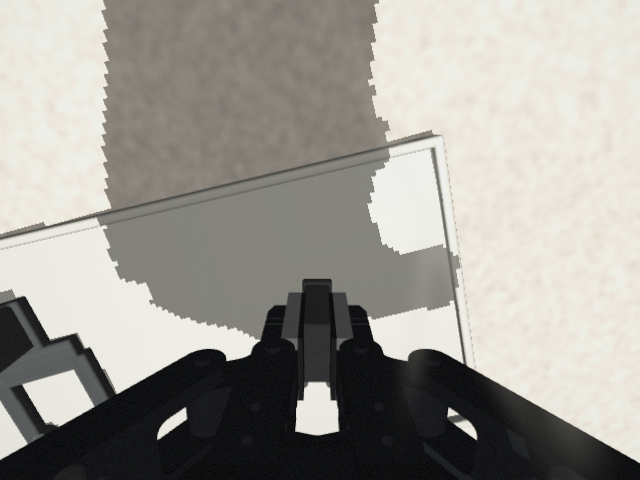

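{"op": "send_rows", "data": {
  "series": [0,0,-0.5,0,0,0,0,0,0,-1.5,0,0,0,0,0,0,-3.5,0,0,0,0,0,0,-6.5,0,0,0,0,0,0,-10,0,0,0,0,0.5,2,-13.5,0,0,-7,0,1.2,5,-16.5,0,0,-14,0,2,8,-19,0,0,-21,0,2.8,11.5,-21,0,0,-28,0,3.6,15,-22,0,0,-35,0]
}}

```text
clock: 6.0
tcp_pos: [0.5033, 0.0393, 0.2394]
orientation: [0.003, -0.172, 0.985, -0.001]
wrist_force: [1.8, -0.9, -0.8]
finger_gap: 0.0085
```

```bash
python3 -c "
from h import *
s=get_state();print(s['clock'],s['tcp_pos'],s['wrist_force'],s['finger_gap'],delta([.506,.170,.235],257.5))"
```

```text
6.0 [0.50333857 0.03932131 0.239394  ] [ 1.80867928 -0.88334641 -0.81841724] 0.008510510558220068 (array([-4.67, 12.21,  0.43]), array([ -0.26,   0.19, -57.72]))
```

{"op": "send_rows", "data": {
  "series": [-1,2.5,0.2,0,0,-7,0,-1.8,5,0.4,0,0,-14,0,-2.6,7.5,0.4,0,0,-21,0,-3.5,9.5,0.4,0,0,-28,0,-4.2,11.2,0.4,0,0,-35,0,-4.7,12.2,0.4,0,0,-42,0,-4.7,12.2,0.4,0,0,-49,0,-4.7,12.2,0.4,0,0,-55,0,-4.7,12.2,0.4,0,0,-57.5,0,-4.7,12.2,0.4,0,0,-57.5,0]
}}

```text
clock: 6.83
tcp_pos: [0.5057, 0.1691, 0.2319]
orientation: [0.0, -0.623, 0.782, -0.0]
wrist_force: [0.2, -0.2, 0.0]
finger_gap: 0.0081
```

```bash
python3 - <<'E'
from h import *
np.set_printoptions(precision=4,suppress=True)
s=get_state();w=camera_info("wrist");print(s['clock'],s['tcp_pos'],delta([.506,.170,.235],257.5))
a=read_camera("wrist"); cv2.imwrite("pics/w3.png",a); np.savez("w3.npz",**{k:np.array(v) for k,v in w.items()})
for n in("pin","guard","clip"):
  for d in silhouettes("wrist",n)[:2]: print(n,d["p"],d["box"])
cv2.imwrite("pics/w3b.png",cv2.resize(a[100:400,170:470],(600,600),interpolation=cv2.INTER_CUBIC))
E
```

```text
6.8333 [0.5057 0.1691 0.2319] (array([-0.09, -0.01, -0.31]), array([-0.01, -0.  , -0.41]))
guard 0.8 [250.2, 120.3, 132.8, 152.3]
clip 0.6 [298.6, 281.8, 34.4, 106.0]
```

View pics/w3b.png

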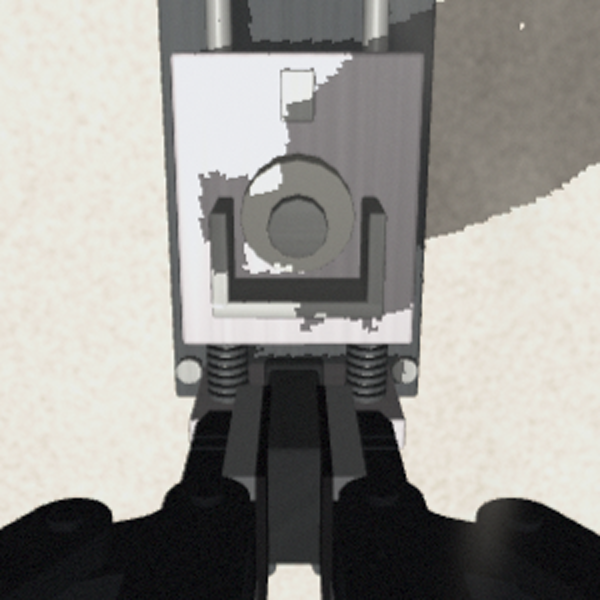

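```bash
python3 - <<'E'
from h import *
np.set_printoptions(precision=4,suppress=True)
w=dict(np.load("w3.npz")); a=cv2.imread("pics/w3.png")
# refine head disc: Hough
g=cv2.cvtColor(a,cv2.COLOR_BGR2GRAY); c=cv2.HoughCircles(cv2.resize(g[190:240,290:350],None,fx=4,fy=4,interpolation=cv2.INTER_CUBIC),cv2.HOUGH_GRADIENT,1,200,param1=60,param2=15,minRadius=50,maxRadius=76)
print(None if c is None else [(290+x/4,190+y/4,r/4) for x,y,r in c[0]])
f=lambda u,v:(170+u/2-.25,100+v/2-.25)
p=back(w,f(298,227),.123)[0]; print("pin",p)
L=[(170,55),(423,55),(413,343),(183,343)]; B=back(w,[f(*q) for q in L],.085); print(B)
an=lambda d:np.degrees(np.arctan2(d[1],d[0]))
print(an(B[0]-B[3]),an(B[1]-B[2]),an(B[0]-B[1]),an(B[3]-B[2]),np.linalg.norm(B[0]-B[3]),np.linalg.norm(B[0]-B[1]),np.linalg.norm(B[2]-B[3]))
G=back(w,[f(213,318),f(384,317),f(212,200),f(384,200)],.116);print(G,an(G[0]-G[1]),np.linalg.norm(G[0]-G[1]))
y=np.radians(77.5);print("tool yaw",an(rot(get_state()["orientation"]).as_matrix()[:,0]))
# predicted pin reprojection in top & side of earlier views
for n in("top","side"): print(n,proj(camera_info(n),p))
E
```

```text
[(np.float32(318.625), np.float32(213.125), np.float32(15.6))]
pin [0.5014 0.1537 0.123 ]
[[0.5331 0.092  0.085 ]
 [0.4468 0.1118 0.085 ]
 [0.4698 0.2169 0.085 ]
 [0.5569 0.1969 0.085 ]]
-102.76792624386393 -102.33492455961256 -12.916535440043091 -12.903449505499042 0.1076234059750189 0.08859377599500545 0.08940694811130995
[[0.5373 0.1799 0.116 ]
 [0.4799 0.1927 0.116 ]
 [0.5273 0.1401 0.116 ]
 [0.4721 0.1527 0.116 ]] -12.55064277760787 0.05877523197985395
tool yaw -103.0705967217958
top [[205.3492 271.7673]]
side [[244.1182 182.5506]]
```

```bash
python3 -c "
from h import *
s=get_state();print(s['clock'],s['tcp_pos'],delta([.4854,.0823,.1162],257.25))"
```

```text
7.0333 [0.50587276 0.16883902 0.23162203] (array([ 8.89,  0.04, 11.54]), array([-0.01, -0.  , -0.32]))
```

{"op": "send_rows", "data": {
  "series": [3,0,0,0,0,-0.3,0,6,0,0,0,0,-0.3,0,8,0,0.5,0,0,-0.3,0,8.9,0,2.5,0,0,-0.3,0,8.9,0,5.5,0,0,-0.3,0,8.9,0,8,0,0,-0.3,0,8.9,0,10,0,0,-0.3,0,8.9,0,11.2,0,0,-0.3,0,8.9,0,11.5,0,0,-0.3,0,8.9,0,11.5,0,0,-0.3,0]
}}

```text
clock: 7.87
tcp_pos: [0.4851, 0.0821, 0.1157]
orientation: [-0.001, -0.624, 0.781, 0.001]
wrist_force: [0.4, -0.3, 0.2]
finger_gap: 0.0082
```

```bash
python3 - <<'E'
from h import *
np.set_printoptions(precision=4,suppress=True)
s=get_state();print(s['clock'],s['tcp_pos'],s['wrist_force'],delta([.4854,.0823,.1162],257.25))
b=read_camera("side"); cv2.imwrite("pics/s2.png",b); i=camera_info("side")
p=np.array([.5014,.1535,.109]); print(proj(i,p),proj(i,s["tcp_pos"]))
t=read_camera("top"); cv2.imwrite("pics/t2.png",t)
B=cv2.resize(b[130:250,190:310],(600,600),interpolation=cv2.INTER_CUBIC)
cv2.imwrite("pics/s2c.png",B)
E
```

```text
7.8667 [0.4851 0.0821 0.1157] [ 0.4336 -0.3257  0.186 ] (array([-0.03, -0.02, -0.05]), array([ 0.11, -0.03,  0.01]))
[[244.6834 188.1238]] [[247.8027 203.1075]]
```

View pics/s2c.png

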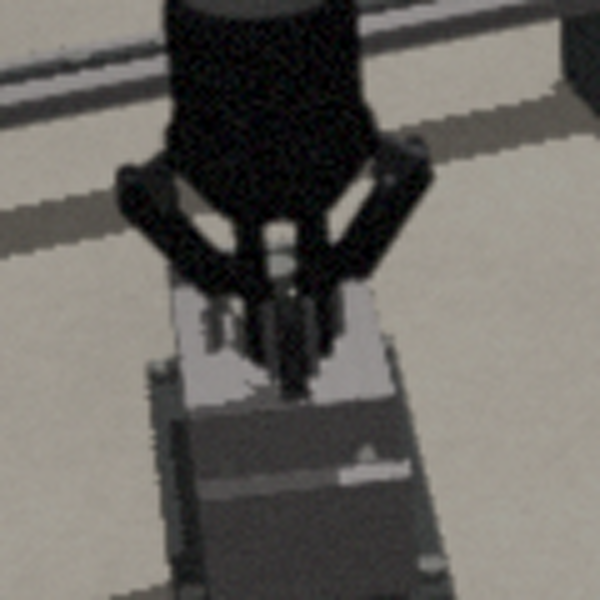

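{"op": "send_rows", "data": {
  "newtons": 110,
  "series": [0,0,-0.05,0,0,0,0,-0.5,0,-0.05,0,0,0,0,-1.0,0,-0.05,0,0,0,0,-1.5,0,-0.05,0,0,0,0,-2.0,0,-0.05,0,0,0,0,-2.4,0,-0.05,0,0,0,0,-2.6,0,-0.05,0,0,0,0,-2.7,0,-0.05,0,0,0,0]
}}

```text
clock: 8.63
tcp_pos: [0.4918, 0.1091, 0.1168]
orientation: [-0.0, -0.625, 0.781, -0.0]
wrist_force: [-0.1, -0.5, -0.5]
finger_gap: 0.0086
```

{"op": "send_rows", "data": {
  "series": [-0.1,0,0,0,0,0,0,-0.2,0,0,0,0,0,0,-0.3,0,0,0,0,0,0,-0.4,0,0,0,0,0,0]
}}

```text
clock: 8.97
tcp_pos: [0.4927, 0.1124, 0.1168]
orientation: [-0.0, -0.625, 0.781, -0.0]
wrist_force: [-0.4, 0.2, -0.8]
finger_gap: 0.0081
```

{"op": "send_rows", "data": {
  "series": [-0.1,0,0,0,0,0,0,-0.2,0,0,0,0,0,0,-0.3,0,0,0,0,0,0,-0.4,0,0,0,0,0,0]
}}

```text
clock: 9.3
tcp_pos: [0.4933, 0.116, 0.1168]
orientation: [-0.001, -0.624, 0.781, -0.0]
wrist_force: [-1.0, -3.5, 0.8]
finger_gap: 0.008
```

{"op": "send_rows", "data": {
  "series": [-0.1,0,0.04,0,0,0,0,-0.2,0,0.04,0,0,0,0,-0.3,0,0.04,0,0,0,0,-0.4,0,0.04,0,0,0,0]
}}

```text
clock: 9.63
tcp_pos: [0.4939, 0.1199, 0.1162]
orientation: [-0.001, -0.625, 0.781, -0.0]
wrist_force: [-2.3, -4.1, -0.4]
finger_gap: 0.0081
```

{"op": "send_rows", "data": {
  "series": [-0.1,0,0,0,0,0,0,-0.2,0,0,0,0,0,0,-0.3,0,0,0,0,0,0,-0.4,0,0,0,0,0,0]
}}

```text
clock: 9.97
tcp_pos: [0.4945, 0.1234, 0.1161]
orientation: [-0.001, -0.624, 0.781, -0.0]
wrist_force: [-3.3, -6.1, 0.6]
finger_gap: 0.0083
```

{"op": "send_rows", "data": {
  "series": [-0.1,0.02,0,0,0,0,0,-0.2,0.05,0,0,0,0,0,-0.3,0.05,0,0,0,0,0,-0.4,0.05,0,0,0,0,0]
}}

```text
clock: 10.3
tcp_pos: [0.495, 0.1268, 0.1161]
orientation: [-0.002, -0.624, 0.781, -0.001]
wrist_force: [-1.9, -8.9, 1.0]
finger_gap: 0.0085
```

{"op": "send_rows", "data": {
  "series": [-0.1,0,0,0,0,0,0,-0.2,0,0,0,0,0,0,-0.3,0,0,0,0,0,0]
}}

```text
clock: 10.55
tcp_pos: [0.4955, 0.1293, 0.116]
orientation: [-0.002, -0.624, 0.781, -0.001]
wrist_force: [-2.7, -10.4, -1.5]
finger_gap: 0.0083
```

{"op": "send_rows", "data": {
  "series": [-0.1,0,0,0,0,0,0,-0.2,0,0,0,0,0,0]
}}

```text
clock: 10.72
tcp_pos: [0.496, 0.1313, 0.1159]
orientation: [-0.002, -0.624, 0.781, -0.001]
wrist_force: [-3.3, -9.1, 0.1]
finger_gap: 0.008
```

{"op": "send_rows", "data": {
  "series": [-0.1,0,0,0,0,0,0,-0.2,0,0,0,0,0,0]
}}

```text
clock: 10.88
tcp_pos: [0.4969, 0.134, 0.1162]
orientation: [-0.001, -0.624, 0.781, -0.001]
wrist_force: [-1.9, -4.9, 2.4]
finger_gap: 0.0081
```

{"op": "send_rows", "data": {
  "series": [0,0,0,0,0,0,0,0,0,0,0,0,0,0]
}}

```text
clock: 11.05
tcp_pos: [0.4971, 0.1345, 0.1165]
orientation: [-0.001, -0.624, 0.781, -0.0]
wrist_force: [-2.3, -5.6, 0.7]
finger_gap: 0.0081
```

{"op": "send_rows", "data": {
  "series": [-0.1,0,0,0,0,0,0,-0.2,0,0,0,0,0,0,-0.3,0,0,0,0,0,0,-0.3,0,0,0,0,0,0]
}}

```text
clock: 11.38
tcp_pos: [0.4977, 0.1371, 0.1165]
orientation: [-0.001, -0.624, 0.781, -0.001]
wrist_force: [-2.0, -6.7, 1.6]
finger_gap: 0.0083
```

{"op": "send_rows", "data": {
  "series": [0.15,0,0,0,0,0,0,0.3,0,0,0,0,0,0,0.45,0,0,0,0,0,0,0.6,0,0,0,0,0,0,0.75,0,0,0,0,0,0,0.75,0,0,0,0,0,0]
}}

```text
clock: 11.88
tcp_pos: [0.4963, 0.1306, 0.1165]
orientation: [0.0, -0.625, 0.781, 0.0]
wrist_force: [-2.5, -3.3, -0.9]
finger_gap: 0.0081
```

```bash
python3 - <<'E'
from h import *
np.set_printoptions(precision=4,suppress=True)
for k in range(4):
  s=get_state();print(s['clock'],s['tcp_pos'],s['wrist_force'],s['ft_torque']);read_camera("side")
y=np.radians(77.25);d=np.array([np.cos(y),np.sin(y),0]);print("seat-pin along(mm)",((s['tcp_pos']+.028*d-[.5014,.1535,0])@d)*1e3)
E
```

```text
11.8833 [0.4963 0.1306 0.1165] [-2.5454 -3.3448 -0.8735] [-0.5915  0.3099 -0.008 ]
11.9333 [0.4963 0.1306 0.1165] [-1.8287 -2.9021 -0.4501] [-0.5941  0.41    0.003 ]
11.9833 [0.4963 0.1307 0.1165] [-1.8139 -2.8916  0.2451] [-0.6328  0.4333  0.0095]
12.0333 [0.4963 0.1307 0.1165] [-1.2514 -1.874   0.7657] [-0.6405  0.4016 -0.0146]
seat-pin along(mm) 4.617778195529067
```

{"op": "send_rows", "data": {
  "series": [0.15,0,0,0,0,0,0,0.3,0.02,0,0,0,0,0,0.4,0.03,0,0,0,0,0,0.4,0.03,0,0,0,0,0,0.4,0.03,0,0,0,0,0]
}}

```text
clock: 12.5
tcp_pos: [0.4955, 0.1269, 0.1167]
orientation: [0.0, -0.625, 0.781, -0.0]
wrist_force: [-0.8, -0.8, -0.6]
finger_gap: 0.0077
```

```bash
python3 - <<'E'
from h import *
np.set_printoptions(precision=4,suppress=True)
F=[]
for k in range(5):
  s=get_state();F.append(s['wrist_force']);read_camera("top")
y=np.radians(77.25);d=np.array([np.cos(y),np.sin(y),0]);F=np.mean(F,0);print(F,F@d,s['tcp_pos'],s['ft_torque'],"seat-pin along(mm)",((s['tcp_pos']+.028*d-[.5014,.1535,0])@d)*1e3)
E
```

```text
[ 0.1482 -0.2631 -0.5333] -0.22387077231055763 [0.4953 0.1269 0.1166] [-0.0256  0.005   0.0277] seat-pin along(mm) 0.7606064949584144
```

{"op": "send_rows", "data": {
  "series": [0,0,0,0,0,0,0.15,0,0,0,0,0,0,0.25,0,0,0,0,0,0,0.4,0,0,0,0,0,0,0.4,0,0,-0.5,0,0,0,0.4,0,0,-2,0,0,0,0.4,0,0,-4.5,0,0,0,0.4,0,0,-8,0,0,0,0.4,-2,0,-11,0,0,0,0.4,-4,0,-12,0,0,0,0.4]
}}

```text
clock: 13.58
tcp_pos: [0.5059, 0.1659, 0.2419]
orientation: [0.003, -0.624, 0.782, -0.002]
wrist_force: [0.3, 0.1, -0.3]
finger_gap: 0.0341
```

```bash
python3 - <<'E'
from h import *
np.set_printoptions(precision=4,suppress=True)
s=get_state();print(s['clock'],s['tcp_pos'],s['wrist_force'])
w=camera_info("wrist"); a=read_camera("wrist"); cv2.imwrite("pics/w4.png",a); np.savez("w4.npz",**w)
print(proj(w,[.5014,.1535,.123]))
cv2.imwrite("pics/w4b.png",cv2.resize(a[80:380,170:470],(600,600),interpolation=cv2.INTER_CUBIC))
E
```

```text
13.5833 [0.5059 0.1659 0.2419] [ 0.3444  0.059  -0.3195]
[[321.1037 213.7131]]
```

View pics/w4b.png

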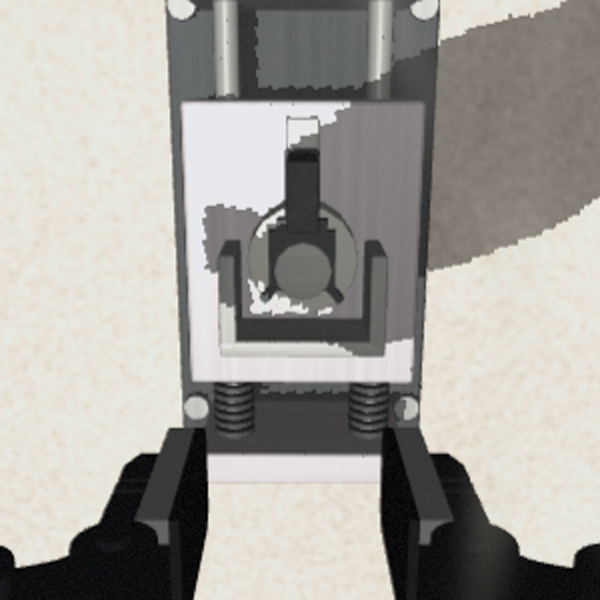

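```bash
python3 - <<'E'
from h import *
np.set_printoptions(precision=4,suppress=True)
w=dict(np.load("w4.npz")); f=lambda u,v:(170+u/2-.25,80+v/2-.25); b=lambda u,v,z:back(w,f(u,v),z)[0]
y=np.radians(77.25);d=np.array([np.cos(y),np.sin(y),0]);e=np.array([-d[1],d[0],0])
p=b(303,271,.123);print(p)
for n,q in dict(tabfront=b(303,232,.1445),tabbackbot=b(303,151,.1115),tipL=b(265,297,.1115),tipR=b(340,298,.1115)).items(): print(n,(q-p)@d*1e3,(q-p)@e*1e3)
a=read_camera("top")
for c in("clip","big_clip"):
  for q in silhouettes("top",c)[:2]: print(c,q["p"],q["box"])
E
```

```text
[0.5015 0.1546 0.123 ]
tabfront -17.101961989547974 -0.11934008513940801
tabbackbot -38.7140241481399 -0.03680854257707977
tipL 12.100437080503543 -13.422564924950695
tipR 12.449098006564194 13.203989580637487
clip 0.51 [209.2, 269.0, 12.9, 10.3]
big_clip 0.76 [360.9, 255.2, 20.1, 31.5]
```

```bash
python3 -c "
from workcell import *
s=get_state();print(s['clock'],abs(s['qvel']).max());print(hand_in())"
```

```text
13.7833 0.04036450877325545
the job is handed in; nothing more can be done
None
```

The smaller clip is seated on the pin above the roller, and I handed the job in at about 13.8 s of the 64 s allowed.

- **Grasp:** The first close on the tab pushed up with about 6 N and raised the tool 1.4 mm. I opened, raised 3 mm and regripped. An upward force of about 5.5 N remained until I lifted the clip.
- **Press:** I pressed at about 1 mm per control row. The highest pressing force I read was about 11 N, at roughly 15 mm of shuttle travel. The force then dropped to about 5 N as the clip snapped on. A small sideways force (about 2 N) early in the press went away after a 0.5 mm sideways correction.
- **Release:** I pushed about 3 mm more to confirm it was home. I then backed off until the pressing force was near zero, opened the gripper and moved clear upward.

**Last checks:**
- The final wrist picture shows the jaws past the pin. The tab front is 17.1 mm and its back 38.7 mm behind the pin axis, against 17 and 39 mm when seated, and the sideways offset is about 0.1 mm.
- The larger clip was still found in its place in the tray by the top camera.
- I did not re-measure the jar, screwdriver or die block; the arm never worked near the jar or screwdriver, but I never located the die block.

The cameras disagreed by about 3 mm on where the pin lay along the pressing direction, so I used the force readings to judge contact. The side camera could not show the clip's height in the groove before pressing, so that rested on the measured tool height.

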